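# Pin the catch-box gate and tip the salvaged valve bodies in over the rocker

## Task

Swing the catch box's gate shut and push the steel hinge pin from its holder fully home through the two knuckles. Then set every brass valve body, one after another, on the level rocker tray and let go, so that its own weight tips it down into the catch box: do not press the tray down or put valve bodies into the box by hand. Leave the tray swung back level and everything else on the bench as it is.

Things in the scene. Friction and masses are not known exactly. Their poses are not given: they have to be found in the camera images.
- box_floor (a point): centre of the grey catch box's inner floor, 6 mm over the table. Axes of the fixed station (box and rocker stand, turned up to 0.15 rad): +y points from the box to the rocker, z up. The box is 150 mm inside along x and 190 mm along y, walls 5 mm, rim 60 mm over the table; its -y end is closed by the gate alone.
- tray (a joint): tilt of the rocker tray, rad: 0 level (its rest, held there by a counterweight worth about 0.03 N m), up to 0.85 tipped down towards the catch box. A valve body let go on tray_spot tips it, slides off into the box in about 1.5 s, and the tray swings back level in about 1 s.
- tray_spot (a point): the place for a valve body, on the tray's flat top face, 174 mm over the table when level, 50 mm box-side of the pivot and 50 mm in from the box-side edge. Axes of the tray: -y points to the box, x along the pivot. Set the body with its length along y, so that it slides out between the opened fingers.
- tray_pivot (a point): middle of the tray's pivot axis, 170 mm over the table, axes of the station. The aluminium tray is 140 mm along x (6 mm lips on those two edges), from 50 mm on the +y side of the pivot to 100 mm on the -y side; behind it a block counterweight 30 mm wide reaches to y = 87 mm. Posts 12 mm thick stand at x = 87 mm either side, up to 182 mm over the table.
- gate (a joint): angle of the box's gate, rad: 0 shut (a stop), grows as it swings outward (its free end moving away from the box, -y of the station), to 1.2; it stays where it is left (about 0.06 N m of friction).
- gate_hinge (a point): foot of the gate's upright hinge axis, at table height. Same axes as box_floor. Shut, the gate runs from here along -x of the station; its leaf is a flat plate 6 mm thick, from 8 to 55 mm over the table, from 12 to 160 mm from the hinge axis.
- gate_knuckle (a point): centre of the mouth (top) of the upright hole through the knuckle on the gate's free end, 60 mm over the table, 173 mm from the hinge axis. The knuckle is a steel block 26 mm square and 25 mm tall (35 to 60 mm over the table), hole 14 mm across.
- box_knuckle (a point): centre of the mouth (top) of the hole through the box's own knuckle, 30 mm over the table, at the box's corner: a steel block 26 mm square from 5 to 30 mm over the table, hole 14 mm. With the gate shut the gate's knuckle stands in line above it.
- pin: loose steel hinge pin, upright: shank 10 mm across and 52 mm long, tapered over its lowest 9 mm to a 6 mm tip; above it a round grip head 22 mm across and 32 mm tall. Origin: the tip; z up. Fully home, the head sits on the gate's knuckle and the tip is 8 mm over the table. At the start it stands in the holder, tip 8 mm over the table.
- holder: fixed black block, 44 mm square, 30 mm high, with an upright 13 mm hole in which the pin stands. Origin: centre of its underside.
- valve_1: loose brass valve body, 50 mm long, 24 mm wide, 24 mm high, flat-sided, with a steel stem stub 10 mm across standing 8 mm up from the middle of its top (32 mm in all); about 0.15 kg. Origin: centre of its underside; x along its length, z up. It may be absent (None).
- valve_2: loose brass valve body, 50 mm long, 24 mm wide, 24 mm high, flat-sided, with a steel stem stub 10 mm across standing 8 mm up from the middle of its top (32 mm in all); about 0.15 kg. Origin: centre of its underside; x along its length, z up. It may be absent (None).
- valve_3: loose brass valve body, 50 mm long, 24 mm wide, 24 mm high, flat-sided, with a steel stem stub 10 mm across standing 8 mm up from the middle of its top (32 mm in all); about 0.15 kg. Origin: centre of its underside; x along its length, z up. It may be absent (None).
- valve_4: loose brass valve body, 50 mm long, 24 mm wide, 24 mm high, flat-sided, with a steel stem stub 10 mm across standing 8 mm up from the middle of its top (32 mm in all); about 0.15 kg. Origin: centre of its underside; x along its length, z up. It may be absent (None).
- valve_5: loose brass valve body, 50 mm long, 24 mm wide, 24 mm high, flat-sided, with a steel stem stub 10 mm across standing 8 mm up from the middle of its top (32 mm in all); about 0.15 kg. Origin: centre of its underside; x along its length, z up. It may be absent (None).
- coupling: loose grey plastic ring-shaped pipe coupling, 42 mm across, 40 mm high, standing among the valve bodies; leave it. Origin: centre of its underside.
- tube: loose copper tube, 170 mm long, 22 mm thick, lying; leave it. Origin: below its middle.
- jar: loose lidded jar 60 mm across, 85 mm high; leave it. Origin: centre of its underside.
- tape: loose roll of black tape, 76 mm across, 24 mm high; leave it. Origin: centre of its underside.
- driver: loose screwdriver lying on the bench; leave it. Origin: under its middle.
- spanner: loose spanner lying on the bench; leave it. Origin: under its middle.
Mind the look-alikes: they are no part of the job. Leave any blue, turquoise or white look-alike of the valve_4 alone.

How it is judged:
By the outcome, as a careful person would: the job done as asked, in the order asked, and still so for the second after the job is handed in, with the robot touching nothing.
Of valve_1, valve_2, valve_3, valve_4, valve_5 only 3 to 5 are there at a start; the rules pass over those that are not, and their reading is None.
At some moment in a run one of valve_1, valve_2, valve_3, valve_4, valve_5 may be knocked a few centimetres aside while the robot is not near it.
It also fails if it takes over 210 s, if anything falls off the work surface, if the arm or the gripper's body presses on something with over 40 N, if the wrist force passes 120 N, or if a joint passes its speed limit or range.

## Robot

A 6-joint arm with a two-finger parallel gripper is mounted at the origin on the work surface. World frame = base frame: x ahead of the robot, y to its left, z up, the work surface at z = 0. Lengths are in m, angles in degrees, forces in N, time in s.
With the tool pointing down it reaches from about 0.35 to 0.85 m from the base axis. Payload 8.1 kg.
Tool frame: the origin (TCP) lies on the centre line of the jaws, within the pads' length; the fingertips stand 8 mm ahead of it and the grasp point (between the pads) lies 11 mm behind it; z points along the fingers, y is the line along which they close (so a half turn about z gives the same grasp; the last joint's range is limited). The gripper opens to 85 mm and grips with 20 to 120 N. Pads are 22 mm wide; open, the fingers measure 114 mm over their backs; the gripper's body (76 mm by 85 mm) begins 54 mm behind the grasp point. The pads swing forward as they close: fully open they stand 13 mm farther back than shut.
Start: joints at [-68.319, 7.471, 85.268, -0, 87.261, -4.893], TCP at [0.268, -0.537, 0.239] pointing down, gripper open.
Joint ranges: [-169.43, 169.43], [-51.17, 129.36], [1.28, 143.12], [-76.62, 256.62], [0, 156.53], [-152.29, 152.29]. Speed limits (degrees/s): [136.94, 136.94, 159.86, 180, 180, 180].

## Interface

Orientations are given as a 3x3 rotation matrix whose columns are the frame's x, y, z axes.
In Python, from workcell import * gives the robot as it stands.
- The arm moves only by the shell command python3 -m handwheel 'ROWS'. ROWS is text: rows parted by semicolons, each of 5 numbers parted by spaces: the opening, from -1 (shut) to 1 (fully open), then the shift along the tool's x, y, z in mm, then the turn about the tool's z in rad. In form: gripper dx dy dz turn; .... A call has 1 to 10 rows; each row is the pose to reach, as a shift and turn from the pose commanded when the call began, along the tool's axes at that moment; what a row does not reach only later rows make up. A row lasts 1/8 s, in which the tool goes at most 62.5 mm and 10.7 degrees, less where a joint would pass 70% of its speed; a pose out of reach is approached as far as the arm can. A call with a gripper value outside its range is refused whole. The fingers move at their own pace and stop on an object; the grip force is fixed at half the most. Time passes only in rows, so rows that repeat a pose let the fingers close. It gives the time, the measured TCP pose, the force, the opening and the grip force at its end, in the units of the state.
- observe(): the state, without advancing time (a new reading comes with each control period).
- get_image(name): name is "scene" or "top"; returns a dict with "frame" (400x640x3 uint8, blue, green, red), "camera_matrix" (3x3 intrinsics, pixels), "R" (3x3) and "t" (3): a world point X has camera coordinates R X + t. Camera axes: x right, y down, z forward; pixel columns grow to the right and rows downward; lengths in m; the calibration is good to about 2 mm. A picture is of the moment at which its call begins. There is no depth.
- finish_job(): hands the job in; it is judged then, once.
Trained networks look in a picture, given as the dict that the camera call returned (one of the last four; its "shot" number tells which), for a name from the list of things; names that differ only in an ending like _2 or _b are one class to them, and where a whole thing is asked for, a point or a joint stands for the part that bears it (a point fixed in the world has none). Each returns a list of dicts, best first, with "score" (0 to 1); they miss things now and then, are a little off and sometimes report something else, mostly with a low value. They report only what shows in the picture. A call takes as long as a camera call. They do not tell look-alikes from the thing itself.
- search_frame(target, picture): "box" ([left, top, right, bottom] in pixels, round what is visible of it).
- trace(target, picture): "region" (400x640 bool, what is visible of it) and "box" ([left, top, right, bottom] in pixels, round what is visible of it).
- place_of(target, picture): "centre" ([column, row] in pixels: a listed point, or the origin of a listed thing).
The state is a dict: "time_s": time; "joint_pos": joint angles; "joint_velocities": joint speeds; "tau": joint torques, N m; "eef_pos": TCP position; "tool_rot": TCP orientation; "wrist_force": force on the tool from outside, world axes, zero at the start; "moment": the same for the moment, N m; "opening": finger opening in m; "gripper_force": force on a finger pad.
Only numpy, scipy, OpenCV 4.12 (cv2) and the standard library are available. Lean on these libraries where they do the work, as an engineer would, in place of code of your own. Each camera call takes 0.05 s, during which the arm holds its last target. There are 200 camera calls.

## Working session

There is one attempt and no reset: what is moved stays moved. The work goes in short steps, Python scripts to look and compute and a shell command to move; the robot and the scene stay as the last step left them, time stands still between calls to the robot, and variables do not carry over. Pictures are saved under pics/ and viewed, at most 14 in all, crops included, and the job is handed in when it is done.

```bash
mkdir -p pics; cat > h.py <<'E'
from workcell import *
import numpy as np, cv2
def ray(p,u):
    K,R,t=np.array(p["camera_matrix"]),np.array(p["R"]),np.array(p["t"])
    d=R.T@np.linalg.solve(K,[u[0],u[1],1.]); return -R.T@t,d
def at_z(p,u,z):
    o,d=ray(p,u); return o+d*(z-o[2])/d[2]
def proj(p,X):
    c=np.array(p["R"])@np.array(X)+np.array(p["t"]); c=np.array(p["camera_matrix"])@c; return c[:2]/c[2]
def st():
    s=observe(); print("t",s["time_s"],"tcp",np.round(s["eef_pos"],4).tolist(),"R",np.round(s["tool_rot"],3).tolist(),"F",np.round(s["wrist_force"],1).tolist(),"op",round(s["opening"],4),"gf",s["gripper_force"]); return s
E
python3 - <<'E'
from h import *
s=st()
Z=dict(box_floor=.006,tray_spot=.174,tray_pivot=.17,gate_hinge=0,gate_knuckle=.06,box_knuckle=.03,pin=.008,holder=0,valve_1=0,coupling=0)
for n in("top","scene"):
    p=get_image(n); cv2.imwrite(f"pics/{n}0.png",p["frame"])
    print(n,np.round(ray(p,[320,200])[0],3))
    for k,z in Z.items():
        for r in place_of(k,p)[:7]:
            if r["score"]>.2: print(k,round(r["score"],2),np.round(r["centre"],1),np.round(at_z(p,r["centre"],z),4))
E
```

```text
t 0.0 tcp [0.2682, -0.5361, 0.2382] R [[0.894, 0.447, -0.001], [0.447, -0.894, 0.002], [0.0, -0.002, -1.0]] F [0.9, 0.8, 0.2] op 0.0855 gf 0.0
top [0.231 0.02  1.727]
box_floor 0.55 [379.6 200.7] [ 0.4994 -0.213   0.006 ]
box_floor 0.23 [264.1 187.1] [0.5416 0.1814 0.006 ]
tray_spot 0.79 [355.8 193.2] [ 0.4956 -0.1172  0.174 ]
tray_spot 0.51 [414.3 143.5] [ 0.6556 -0.3005  0.174 ]
tray_pivot 0.6 [340.7 191.4] [ 0.5014 -0.0709  0.17  ]
gate_hinge 0.72 [412.2 180.8] [ 0.5709 -0.3266  0.    ]
gate_hinge 0.33 [293.7 151.1] [0.6708 0.0827 0.    ]
gate_knuckle 0.77 [440.  222.3] [ 0.4217 -0.4032  0.06  ]
box_knuckle 0.75 [408.1 229. ] [ 0.4014 -0.3039  0.03  ]
pin 0.51 [296.6 152.1] [0.6654 0.0723 0.008 ]
holder 0.44 [294.1 150.8] [0.6719 0.0813 0.    ]
valve_1 0.56 [227.6 185.2] [0.5478 0.3074 0.    ]
valve_1 0.55 [263.2 222.4] [0.421  0.1819 0.    ]
valve_1 0.53 [188.  234.8] [0.3759 0.4348 0.    ]
valve_1 0.51 [193.  164.6] [0.6187 0.4294 0.    ]
valve_1 0.44 [232.8 215.3] [0.4441 0.2858 0.    ]
valve_1 0.43 [209.3 178.8] [0.5694 0.3711 0.    ]
valve_1 0.43 [200.2 208.7] [0.4654 0.3976 
[... 378 characters left out ...]
97.4 266.3] [0.6598 0.0727 0.    ]
gate_knuckle 0.74 [214.4 161. ] [ 0.4223 -0.3958  0.06  ]
box_knuckle 0.78 [238.6 173.4] [ 0.4114 -0.3042  0.03  ]
box_knuckle 0.69 [408.7 279.1] [0.5825 0.3697 0.03  ]
pin 0.66 [296.4 268.9] [0.6751 0.0784 0.008 ]
holder 0.64 [293.1 269.7] [0.6762 0.0681 0.    ]
valve_1 0.71 [364.8 227.3] [ 0.4264  0.1809 -0.    ]
valve_1 0.69 [411.8 283.3] [0.5675 0.3777 0.    ]
valve_1 0.67 [395.3 244.5] [0.4517 0.2894 0.    ]
valve_1 0.6 [426.2 260.2] [0.469  0.3883 0.    ]
valve_1 0.55 [443.  243.1] [0.3807 0.4131 0.    ]
valve_1 0.5 [429.1 308.1] [0.6234 0.4419 0.    ]
valve_1 0.47 [381.4 265.4] [0.5465 0.2819 0.    ]
coupling 0.66 [352.6 254.7] [0.5475 0.1933 0.    ]
```

View pics/top0.png

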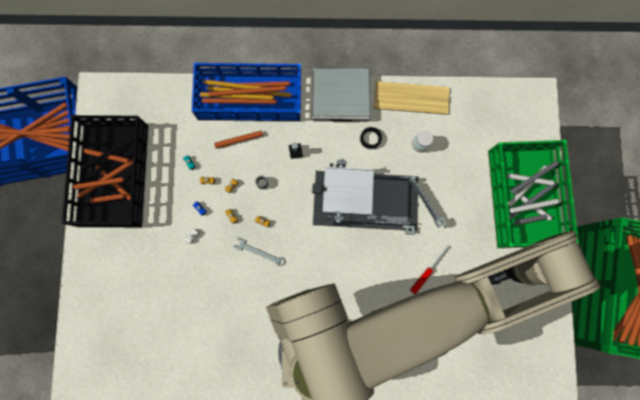

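View pics/scene0.png

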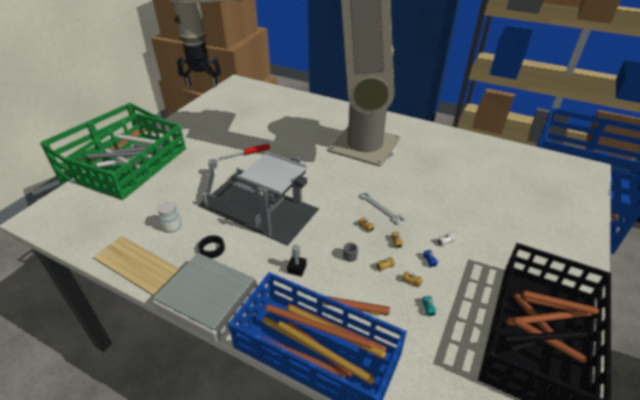

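The top picture shows four brass bodies, at (209,181), (232,185), (233,215) and (264,221). The look-alikes are turquoise at (190,161), blue at (200,208) and white at (193,236). The gate stands open at about 0.58 rad, with its knuckle at (440,222). I'll enlarge the station and the bodies.

```bash
python3 - <<'E'
from h import *
a=cv2.imread("pics/top0.png");b=cv2.imread("pics/scene0.png")
z=lambda i,f:cv2.resize(i,None,fx=f,fy=f,interpolation=cv2.INTER_CUBIC)
cv2.imwrite("pics/c1.png",z(a[150:250,305:455],5))
cv2.imwrite("pics/c2.png",z(b[140:245,190:330],5))
cv2.imwrite("pics/c3.png",np.vstack([z(a[145:245,170:310],4),z(b[205:320,330:470],4)[:,:]])[:860]) 
c=np.hstack([z(a[145:245,180:280],4),z(b[215:315,350:450],4)]);cv2.imwrite("pics/c3.png",c)
E
```

```text
(no output)
```

View pics/c1.png

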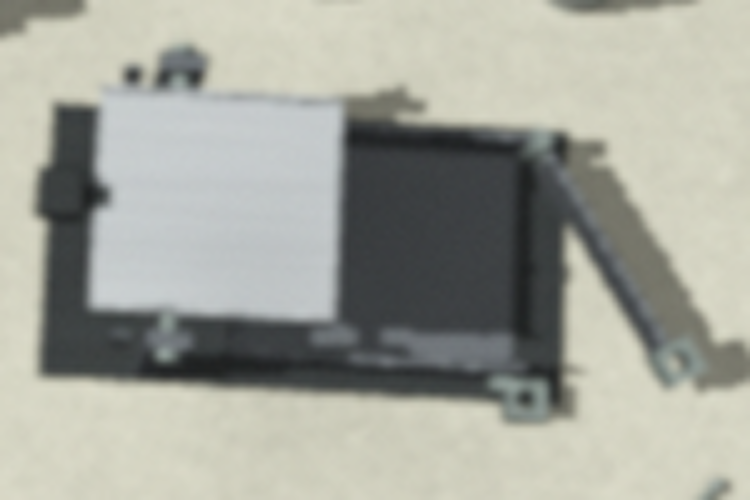

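View pics/c2.png

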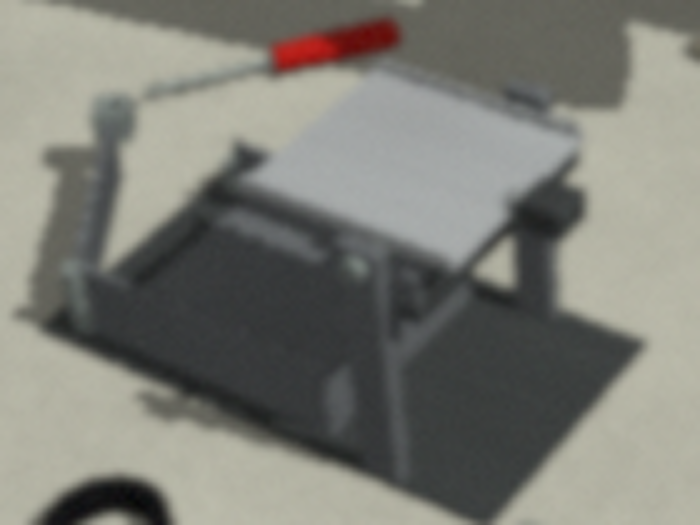

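View pics/c3.png

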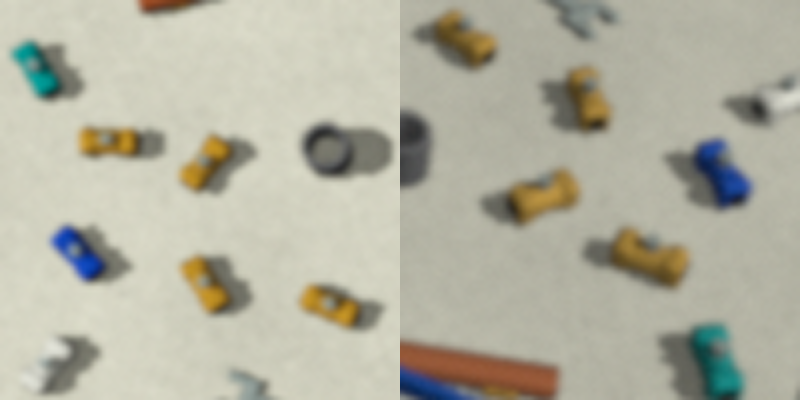

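The crops show brass bodies only at the four listed spots, and the coupling at (263,182). The station points are clear too: the box knuckle hole is near top (410,229.6), the gate knuckle near (441,222) and the tray corners near (326,168) to (374,214). Next I fit the station pose.

```bash
cat > fit.py <<'E'
from h import *
from scipy.optimize import least_squares
def valves(p,zr=.02):
    out=[]
    for r in trace("valve_1",p):
        m=r["region"]; 
        if r["score"]<.25 or m.sum()<15: continue
        c=np.median(p["frame"][m].astype(float),0)
        hsv=cv2.cvtColor(np.uint8([[c]]),cv2.COLOR_BGR2HSV)[0,0]
        if not(8<hsv[0]<30 and hsv[1]>110): continue
        ys,xs=np.nonzero(m); P=np.array([at_z(p,(x,y),zr)[:2] for x,y in zip(xs,ys)])
        w,v=np.linalg.eigh(np.cov(P.T)); a=np.arctan2(v[1,1],v[0,1])
        out.append((P.mean(0),np.degrees(a)%180,np.sqrt(w*12)*1e3,round(r["score"],2),(xs.mean(),ys.mean())))
    return out
def show(p,zr=.02):
    for o in valves(p,zr): print("valve",np.round(o[0],4),"ang",round(o[1],1),"size",np.round(o[2],0),o[3],np.round(o[4],1))
E
python3 - <<'E'
from fit import *
T=get_image("top");S=get_image("scene")
show(T,.018);show(S,.012)
c1=lambda u,v:(305+u/5,150+v/5); c2=lambda u,v:(190+u/5,140+v/5)
tc=[(105,88),(345,100),(337,320),(88,307)]
W=np.array([at_z(T,c1(*q),.176) for q in tc]); print("traycorners",np.round(W,4).tolist(),"ctr",W.mean(0))
ws=[(380,68),(578,138),(455,268),(242,180)]
W2=np.array([at_z(S,c2(*q),.176) for q in ws]); print("scene tray",np.round(W2,4).tolist(),W2.mean(0))
for n,q,z in(("boxk",(525,398),.03),("gatek",(680,360),.06),("hinge",(540,140),.058)): print(n,at_z(T,c1(*q),z))
for n,q,z in(("gatek",(113,108),.06),("hinge",(76,268),.058)): print(n,at_z(S,c2(*q),z))
import cv2
for n,p in(("T",T),("S",S)):
    for k in("pin","holder"):
        for r in trace(k,p)[:2]:
            ys,xs=np.nonzero(r["region"]); print(n,k,round(r["score"],2),r["box"],xs.mean(),ys.mean())
    f=p["frame"]
a=T["frame"][135:165,280:320];b=S["frame"][235:280,275:320]
z=lambda i,h:cv2.resize(i,(400,h),interpolation=cv2.INTER_CUBIC)
cv2.imwrite("pics/pin.png",np.hstack([cv2.copyMakeBorder(z(a,300),0,100,0,0,cv2.BORDER_CONSTANT),z(b,400)]))
E
```

```text
valve [0.5613 0.3782] ang 87.3 size [21. 50.] 0.62 [206.1 180.1]
valve [0.4224 0.1825] ang 67.0 size [21. 47.] 0.42 [262.5 221.4]
valve [0.5637 0.3724] ang 91.4 size [40. 52.] 0.69 [411.  278.8]
valve [0.4241 0.181 ] ang 59.2 size [34. 57.] 0.63 [365.4 224.1]
valve [0.5455 0.29  ] ang 151.9 size [26. 54.] 0.47 [384.6 263.4]
traycorners [[0.5747, -0.0248, 0.176], [0.5689, -0.1735, 0.176], [0.4314, -0.1677, 0.176], [0.4376, -0.0154, 0.176]] ctr [ 0.50313895 -0.0953279   0.176     ]
scene tray [[0.4376, -0.1596, 0.176], [0.4449, -0.0149, 0.176], [0.5818, -0.0174, 0.176], [0.5709, -0.1691, 0.176]] [ 0.50881317 -0.09023692  0.176     ]
boxk [ 0.39946443 -0.31014891  0.03      ]
gatek [ 0.42268806 -0.40646736  0.06      ]
hinge [ 0.56901889 -0.31782552  0.058     ]
gatek [ 0.42811256 -0.39921403  0.06      ]
hinge [ 0.57689866 -0.31223314  0.058     ]
T pin 0.56 [291.5, 141.8, 298.2, 155.2] 294.24 146.16
T pin 0.34 [234.2, 239.6, 280.4, 262.0] 254.7037037037037 250.78395061728395
T holder 0.73 [286.4, 144.0, 300.5, 159.7] 295.167701863354 152.6024844720497
S holder 0.57 [284.8, 255.4, 304.3, 277.9] 295.7408637873754 266.25249169435216
```

View pics/pin.png

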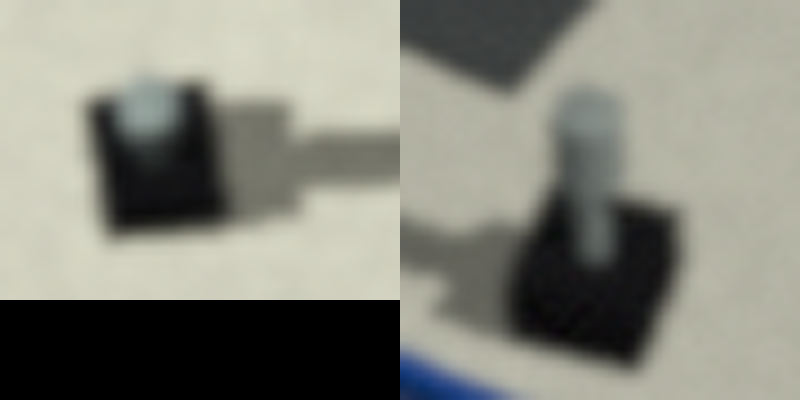

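```bash
cat >> h.py <<'E'
def go(x,y,z,ang=None,s=None):
    s=s or observe(); R=np.array(s["tool_rot"]); d=R.T@(np.array([x,y,z])-s["eef_pos"])*1e3
    a=np.degrees(np.arctan2(R[1,0],R[0,0])); t=0 if ang is None else -np.radians((ang-a+180)%360-180)
    print("go",(x,y,z,ang),"->",np.round(d,1).tolist(),"turn",round(t,3),"| ang now",round(a,1))
E
python3 - <<'E'
from h import *
go(.47,-.45,.10,87)
T=get_image("top");S=get_image("scene")
def tri(u,v):
    A=[];b=[]
    for p,q in((T,u),(S,v)):
        o,d=ray(p,q);d/=np.linalg.norm(d);M=np.eye(3)-np.outer(d,d);A.append(M);b.append(M@o)
    return np.linalg.lstsq(np.vstack(A),np.hstack(b),rcond=None)[0]
c1=lambda u,v:(305+(u+.5)/5-.5,150+(v+.5)/5-.5); c2=lambda u,v:(190+(u+.5)/5-.5,140+(v+.5)/5-.5)
d1=lambda u,v:(180+(u+.5)/4-.5,145+(v+.5)/4-.5); d2=lambda u,v:(350+(u-399.5)/4-.5,215+(v+.5)/4-.5)
def both(n,u,v,z): print(n,"tri",np.round(tri(u,v),4),"top",np.round(at_z(T,u,z)[:2],4),"scn",np.round(at_z(S,v,z)[:2],4))
both("pin",(294.35,145.35),(295.7,246.3),.092)
both("gatek",c1(680,360),c2(113,108),.06); both("hinge",c1(540,140),c2(76,268),.058)
for i,(a,b) in enumerate(zip([(105,88),(345,100),(337,320),(88,307)],[(578+3,0)]*0 or [(455,268),(242,180),(380,68),(578,138)])): both("tray%d"%i,c1(*a),c2(*b),.176)
for n,a,b in(("a",(106,139),(650,240)),("b",(205,162),(545,180)),("c",(205,281),(588,87)),("d",(331,302),(465,22))): both(n,d1(*a),d2(*b),.032)
E
```

```text
go (0.47, -0.45, 0.1, 87) -> [219.0, 12.7, 139.3] turn -1.055 | ang now 26.6
pin tri [0.6675 0.0765 0.0918] top [0.6668 0.0775] scn [0.6681 0.0755]
gatek tri [ 0.424  -0.4055  0.0572] top [ 0.424  -0.4052] scn [ 0.4268 -0.402 ]
hinge tri [ 0.5717 -0.3181  0.0534] top [ 0.5704 -0.3165] scn [ 0.5759 -0.3147]
tray0 tri [ 0.5766 -0.023   0.1715] top [ 0.5759 -0.0235] scn [ 0.5808 -0.0193]
tray1 tri [ 0.5699 -0.1719  0.1759] top [ 0.5701 -0.1723] scn [ 0.5698 -0.1712]
tray2 tri [ 0.4326 -0.1659  0.1725] top [ 0.4326 -0.1664] scn [ 0.4364 -0.1619]
tray3 tri [ 0.4402 -0.0163  0.1737] top [ 0.4388 -0.0141] scn [ 0.4437 -0.0169]
a tri [0.5621 0.3743 0.0288] top [0.561  0.3752] scn [0.5655 0.3733]
b tri [0.5434 0.2916 0.0266] top [0.5423 0.291 ] scn [0.5483 0.2925]
c tri [0.4425 0.2878 0.0253] top [0.4414 0.2874] scn [0.4494 0.2887]
d tri [0.4253 0.1819 0.0303] top [0.4251 0.1818] scn [0.4271 0.1823]
```

```bash
python3 -m handwheel '-1 50 5 30 -0.18; -1 100 10 60 -0.36; -1 150 13 100 -0.54; -1 200 13 120 -0.72; -1 219 13 139 -0.9; -1 219 13 139 -1.055; -1 219 13 139 -1.055; -1 219 13 139 -1.055'; python3 -c "
from h import *
st(); go(.47,-.45,.033,87); go(.47,-.335,.033,87)"
```

```text
time_s: 2.6
eef_pos: [0.4701, -0.4507, 0.1008]
tool_rot: [[0.056, 0.998, 0.0], [0.998, -0.056, -0.001], [-0.001, 0.0, -1.0]]
wrist_force: [0.6, -0.2, 1.1]
opening: -0.0005
gripper_force: 0.0
t 2.6 tcp [0.4701, -0.4507, 0.1008] R [[0.056, 0.998, 0.0], [0.998, -0.056, -0.001], [-0.001, 0.0, -1.0]] F [0.6, -0.2, 1.1] op -0.0005 gf 0.0
go (0.47, -0.45, 0.033, 87) -> [0.7, -0.1, 67.8] turn -0.004 | ang now 86.8
go (0.47, -0.335, 0.033, 87) -> [115.6, -6.6, 67.7] turn -0.004 | ang now 86.8
```

```bash
python3 -m handwheel '-1 0 0 40 0; -1 0 0 68 0; -1 15 -1 68 0; -1 35 -2 68 0; -1 55 -3 68 0; -1 75 -4 68 0; -1 90 -5 68 0; -1 105 -6 68 0; -1 115 -7 68 0; -1 115 -7 68 0'; python3 -m handwheel '-1 3 0 0 0; -1 6 0 0 0; -1 8 0 0 0; -1 8 0 0 0'
```

```text
time_s: 3.85
eef_pos: [0.4691, -0.3343, 0.0323]
tool_rot: [[0.051, 0.999, -0.0], [0.999, -0.051, 0.0], [0.0, -0.0, -1.0]]
wrist_force: [-0.0, 0.2, -0.4]
opening: 0.0001
gripper_force: 0.0
time_s: 4.35
eef_pos: [0.4694, -0.329, 0.0324]
tool_rot: [[0.053, 0.999, 0.0], [0.999, -0.053, -0.003], [-0.003, 0.001, -1.0]]
wrist_force: [0.1, -9.7, -4.1]
opening: 0.0003
gripper_force: 4.6
```

```bash
python3 -m handwheel '-1 -20 0 0 0; -1 -30 0 -50 0; 1 -30 0 -110 0; 1 -30 0 -160 0; 1 -30 0 -210 0; 1 -30 0 -237 0; 1 -30 0 -237 0'; python3 - <<'E'
from h import *
s=st(); go(.6675,.0765,.25,87); 
for n in("top","scene"):
    p=get_image(n); cv2.imwrite(f"pics/{n}1.png",p["frame"])
    for k,z in(("gate_knuckle",.06),("gate_hinge",0),("box_knuckle",.03)):
        for r in place_of(k,p)[:1]: print(n,k,round(r["score"],2),np.round(r["centre"],1),np.round(at_z(p,r["centre"],z),4))
    c=p["frame"][165:245,360:460] if n=="top" else p["frame"][150:220,190:277]
    cv2.imwrite(f"pics/g_{n}.png",cv2.resize(c,(400,320),interpolation=cv2.INTER_CUBIC))
cv2.imwrite("pics/g.png",np.hstack([cv2.imread("pics/g_top.png"),cv2.imread("pics/g_scene.png")]))
E
```

```text
time_s: 5.22
eef_pos: [0.469, -0.3588, 0.2728]
tool_rot: [[0.052, 0.999, 0.004], [0.999, -0.052, -0.004], [-0.003, 0.005, -1.0]]
wrist_force: [0.5, -0.5, 0.1]
opening: 0.0855
gripper_force: 0.0
t 5.225 tcp [0.469, -0.3588, 0.2728] R [[0.052, 0.999, 0.004], [0.999, -0.052, -0.004], [-0.003, 0.005, -1.0]] F [0.5, -0.5, 0.1] op 0.0855 gf 0.0
go (0.6675, 0.0765, 0.25, 87) -> [445.2, 175.3, 22.0] turn -0.0 | ang now 87.0
top gate_knuckle 0.24 [353.7 192.4] [ 0.5177 -0.1203  0.06  ]
top gate_hinge 0.94 [412.  181.7] [ 0.5678 -0.3259  0.    ]
top box_knuckle 0.96 [408.4 229.4] [ 0.4001 -0.3048  0.03  ]
scene gate_knuckle 0.63 [239.6 165.8] [ 0.4048 -0.3002  0.06  ]
scene gate_hinge 0.58 [206.8 209.6] [ 0.5889 -0.3085  0.    ]
scene box_knuckle 0.62 [241.6 170. ] [ 0.3903 -0.3064  0.03  ]
```

View pics/g.png

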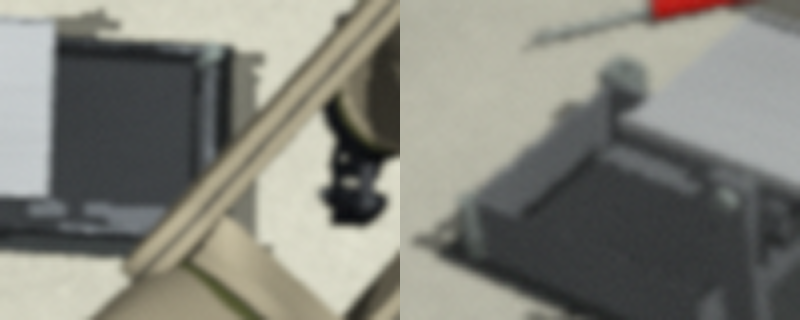

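The gate is shut: in the scene view its leaf runs straight along the box end, with the knuckle at about (238,166). On to the pin.

```bash
python3 -m handwheel '1 50 20 0 0; 1 105 41 0 0; 1 160 63 0 0; 1 215 85 0 0; 1 270 106 0 0; 1 325 128 10 0; 1 380 150 20 0; 1 420 166 22 0; 1 445 175 22 0; 1 445 175 22 0'; python3 - <<'E'
from h import *
s=st(); go(.6675,.0765,.15,87);go(.6675,.0765,.074,87)
for n in("top","scene"):
    p=get_image(n); cv2.imwrite(f"pics/{n}2.png",p["frame"])
    for k,z in(("gate_knuckle",.06),("pin",.008)):
        for r in place_of(k,p)[:1]: print(n,k,round(r["score"],2),np.round(r["centre"],1),np.round(at_z(p,r["centre"],z),4))
    c=p["frame"][165:245,360:460] if n=="top" else p["frame"][150:220,190:277]
    cv2.imwrite(f"pics/g_{n}.png",cv2.resize(c,(400,320),interpolation=cv2.INTER_CUBIC))
cv2.imwrite("pics/g2.png",np.hstack([cv2.imread("pics/g_top.png"),cv2.imread("pics/g_scene.png")]))
E
```

```text
time_s: 6.88
eef_pos: [0.6658, 0.0805, 0.2462]
tool_rot: [[0.049, 0.999, -0.001], [0.999, -0.049, 0.0], [0.0, -0.001, -1.0]]
wrist_force: [0.7, 0.1, -0.4]
opening: 0.0849
gripper_force: 0.0
t 6.875 tcp [0.6658, 0.0805, 0.2462] R [[0.049, 0.999, -0.001], [0.999, -0.049, 0.0], [0.0, -0.001, -1.0]] F [0.7, 0.1, -0.4] op 0.0849 gf 0.0
go (0.6675, 0.0765, 0.15, 87) -> [-3.9, 2.0, 96.2] turn 0.003 | ang now 87.2
go (0.6675, 0.0765, 0.074, 87) -> [-3.9, 2.1, 172.2] turn 0.003 | ang now 87.2
top gate_knuckle 0.65 [262.3 223.5] [0.4108 0.1791 0.06  ]
top pin 0.42 [294.9 150.4] [0.6713 0.0783 0.008 ]
scene gate_knuckle 0.94 [239.5 161.6] [ 0.3846 -0.3151  0.06  ]
scene pin 0.47 [296.8 267.8] [0.6711 0.0774 0.008 ]
```

View pics/g2.png

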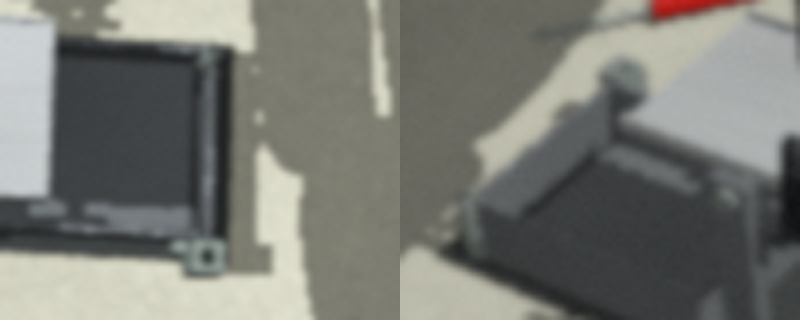

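```bash
python3 -m handwheel '1 0 0 50 0; 1 0 0 100 0; 1 0 0 100 0; 1 0 0 100 0'; python3 - <<'E'
from h import *
s=st();go(.6675,.0765,.074,87)
T=get_image("top");S=get_image("scene")
u=(411.4,228.6);v=(238.5,164.9)
print(at_z(T,u,.06),at_z(S,v,.06))
A=[];b=[]
for p,q in((T,u),(S,v)):
    o,d=ray(p,q);d/=np.linalg.norm(d);M=np.eye(3)-np.outer(d,d);A.append(M);b.append(M@o)
print(np.linalg.lstsq(np.vstack(A),np.hstack(b),rcond=None)[0])
E
```

```text
time_s: 7.68
eef_pos: [0.6668, 0.0778, 0.1496]
tool_rot: [[0.053, 0.999, 0.002], [0.999, -0.053, 0.0], [0.0, 0.002, -1.0]]
wrist_force: [1.2, 0.1, 1.2]
opening: 0.0858
gripper_force: 0.0
t 7.675 tcp [0.6668, 0.0778, 0.1496] R [[0.053, 0.999, 0.002], [0.999, -0.053, 0.0], [0.0, 0.002, -1.0]] F [1.2, 0.1, 1.2] op 0.0858 gf 0.0
go (0.6675, 0.0765, 0.074, 87) -> [-1.3, 0.6, 75.6] turn -0.0 | ang now 87.0
[ 0.39981576 -0.30896234  0.06      ] [ 0.40227826 -0.30670055  0.06      ]
[ 0.39988514 -0.30914636  0.05767191]
```

```bash
python3 -m handwheel '1 0 0 40 0; 1 0 0 75 0; 1 0 0 75 0; -1 0 0 75 0; -1 0 0 75 0; -1 0 0 75 0; -1 0 0 75 0; -1 0 0 75 0;-1 0 0 75 0'; python3 -m handwheel '-1 0 0 -25 0; -1 0 0 -50 0; -1 0 0 -100 0; -1 0 0 -150 0; -1 0 0 -200 0; -1 0 0 -200 0; -1 0 0 -200 0'
```

```text
time_s: 8.9
eef_pos: [0.6672, 0.0783, 0.0738]
tool_rot: [[0.052, 0.999, 0.003], [0.999, -0.052, 0.0], [0.0, 0.003, -1.0]]
wrist_force: [2.8, 0.4, 5.6]
opening: 0.0201
gripper_force: 58.5
time_s: 9.78
eef_pos: [0.6653, 0.0783, 0.2712]
tool_rot: [[0.052, 0.999, -0.002], [0.999, -0.052, -0.0], [-0.0, -0.002, -1.0]]
wrist_force: [-1.0, -0.1, -1.5]
opening: 0.0203
gripper_force: 59.2
```

```bash
python3 -c "
from h import *
st(); go(.4005,-.308,.27,87)"
```

```text
t 9.775 tcp [0.6653, 0.0783, 0.2712] R [[0.052, 0.999, -0.002], [0.999, -0.052, -0.0], [-0.0, -0.002, -1.0]] F [-1.0, -0.1, -1.5] op 0.0203 gf 59.19469892978668
go (0.4005, -0.308, 0.27, 87) -> [-399.5, -244.4, 1.7] turn 0.0 | ang now 87.0
```

```bash
python3 -m handwheel '-1 -40 -25 0 0; -1 -85 -52 0 0; -1 -130 -80 0 0; -1 -180 -110 0 0; -1 -230 -140 0 0; -1 -280 -170 0 0; -1 -325 -198 0 0; -1 -365 -223 0 0; -1 -399 -245 0 0; -1 -399 -245 0 0'; python3 -m handwheel '-1 0 0 40 0; -1 0 0 80 0; -1 0 0 120 0; -1 0 0 120 0; -1 0 0 120 0; -1 0 0 120 0'; python3 - <<'E'
from h import *
s=st();go(.4005,-.308,.15,87)
im=[]
for n,(x,y) in(("top",(411,229)),("scene",(239,160))):
    p=get_image(n); cv2.imwrite(f"pics/{n}3.png",p["frame"])
    c=p["frame"][y-40:y+20,x-30:x+30]; im.append(cv2.resize(c,(400,400),interpolation=cv2.INTER_CUBIC))
cv2.imwrite("pics/g3.png",np.hstack(im))
E
```

```text
time_s: 11.02
eef_pos: [0.398, -0.3086, 0.2697]
tool_rot: [[0.056, 0.998, -0.004], [0.998, -0.056, 0.003], [0.002, -0.004, -1.0]]
wrist_force: [-0.4, -0.3, -0.8]
opening: 0.0199
gripper_force: 59.2
time_s: 11.78
eef_pos: [0.4016, -0.3081, 0.1544]
tool_rot: [[0.052, 0.999, 0.002], [0.999, -0.052, -0.002], [-0.002, 0.002, -1.0]]
wrist_force: [0.1, -0.8, -0.0]
opening: 0.0202
gripper_force: 59.2
t 11.775 tcp [0.4016, -0.3081, 0.1544] R [[0.052, 0.999, 0.002], [0.999, -0.052, -0.002], [-0.002, 0.002, -1.0]] F [0.1, -0.8, -0.0] op 0.0202 gf 59.15663301944733
go (0.4005, -0.308, 0.15, 87) -> [0.1, -1.1, 4.4] turn 0.001 | ang now 87.0
```

View pics/g3.png

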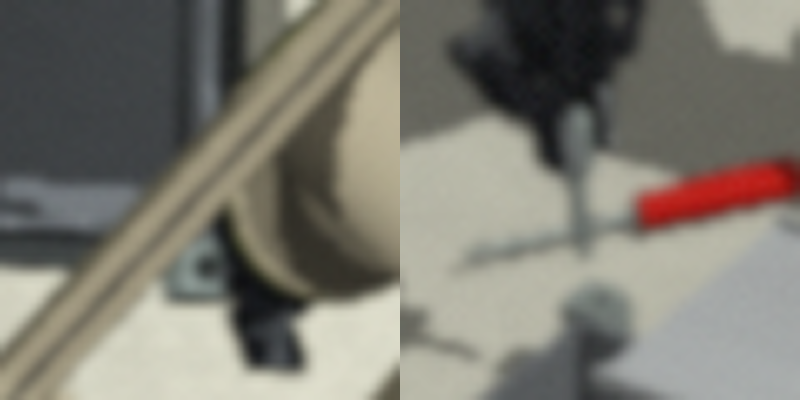

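```bash
python3 - <<'E'
from h import *
S=get_image("scene")
print("exp tip",proj(S,[.4016,-.3081,.0884]),"obs 236.2 157.1","exp knuckle",proj(S,[.4005,-.308,.06]), "obs 238.6 163.5")
for d in([.01,0,0],[0,.01,0],[0,0,.01]): print(proj(S,np.add([.4,-.308,.06],d))-proj(S,[.4,-.308,.06]))
h=[209+178.5/6.667-.5,120+105.5/6.667-.5]; print("head top obs",h,"exp",proj(S,[.4016,-.3081,.172]))
print(S["R"],S["camera_matrix"])
E
```

```text
exp tip [237.27647109 157.98965976] obs 236.2 157.1 exp knuckle [238.49397707 164.52905651] obs 238.6 163.5
[-1.69485897  1.51831496]
[2.36171721 0.78365684]
[-0.35058236 -2.33876507]
head top obs [235.27366131693415, 135.32420878956052] exp [234.15586198 137.25722783]
[[-0.47132727  0.88190316 -0.00987   ]
 [ 0.57447302  0.29849345 -0.76215642]
 [-0.66920203 -0.36489515 -0.64731768]] [[425.90264607   0.         311.92792964]
 [  0.         425.90264607 195.63577815]
 [  0.           0.           1.        ]]
```

```bash
python3 - <<'E'
import cv2
g=cv2.cvtColor(cv2.imread("pics/scene3.png"),cv2.COLOR_BGR2GRAY)
for r in range(132,160): print(r,g[r,228:246].tolist())
E
```

```text
132 [28, 33, 36, 28, 28, 22, 25, 25, 22, 28, 41, 57, 68, 82, 94, 97, 100, 99]
133 [28, 33, 31, 31, 28, 26, 23, 23, 20, 30, 52, 76, 83, 88, 94, 98, 99, 99]
134 [30, 25, 29, 28, 28, 29, 27, 28, 26, 30, 54, 80, 90, 91, 96, 98, 99, 99]
135 [30, 32, 28, 28, 27, 35, 47, 55, 54, 39, 51, 75, 87, 90, 97, 98, 98, 100]
136 [32, 30, 26, 26, 30, 47, 71, 89, 88, 68, 56, 69, 83, 92, 97, 99, 98, 100]
137 [39, 26, 25, 26, 41, 59, 88, 110, 111, 87, 61, 65, 81, 92, 98, 100, 100, 98]
138 [60, 37, 26, 27, 47, 72, 96, 115, 118, 95, 64, 61, 79, 93, 99, 100, 100, 100]
139 [89, 53, 28, 28, 48, 74, 97, 111, 112, 92, 63, 61, 81, 97, 100, 101, 101, 100]
140 [118, 75, 38, 27, 48, 76, 97, 108, 109, 93, 65, 64, 88, 101, 101, 100, 102, 101]
141 [135, 87, 46, 28, 43, 73, 96, 106, 106, 94, 73, 68, 86, 101, 100, 99, 99, 98]
142 [144, 98, 53, 30, 42, 69, 92, 104, 107, 105, 98, 96, 101, 103, 103, 101, 101, 99]
143 [153, 111, 65, 36, 38, 62, 87, 102, 109, 118, 132, 139, 135, 126, 121, 113, 108, 103]
144 [164, 133, 95, 60, 44, 62, 84, 98, 111, 129, 149, 163, 164, 159, 151, 140, 131, 125]
145 [173, 157, 133, 104, 83, 78, 8
[... 676 characters left out ...]
, 146, 156, 159, 154, 141, 119, 94, 77]
153 [177, 175, 173, 175, 172, 162, 137, 116, 112, 122, 134, 141, 138, 131, 120, 105, 88, 74]
154 [172, 167, 165, 162, 161, 152, 133, 113, 109, 116, 127, 134, 134, 130, 122, 113, 97, 90]
155 [160, 154, 148, 143, 142, 136, 122, 109, 107, 119, 134, 148, 158, 160, 153, 140, 129, 127]
156 [140, 137, 132, 132, 134, 133, 128, 115, 117, 130, 152, 168, 174, 175, 173, 168, 161, 161]
157 [136, 135, 138, 146, 155, 157, 151, 139, 130, 143, 163, 176, 181, 180, 181, 179, 180, 178]
158 [157, 159, 161, 167, 171, 173, 169, 156, 147, 156, 170, 179, 181, 182, 183, 183, 182, 183]
159 [175, 176, 177, 177, 179, 177, 176, 170, 166, 171, 177, 181, 184, 183, 184, 184, 183, 182]
```

```bash
python3 -m handwheel '-1 4 -1 10 0; -1 4 -1 20 0; -1 4 -1 20 0; -1 4 -1 20 0; -1 4 -1 20 0'; python3 - <<'E'
from h import *
s=st()
p=get_image("scene"); cv2.imwrite("pics/scene4.png",p["frame"])
print(proj(p,np.array(s["eef_pos"])-[0,0,.066]))
c=p["frame"][130:180,214:264]; cv2.imwrite("pics/g4.png",cv2.resize(c,(600,600),interpolation=cv2.INTER_CUBIC))
E
```

```text
time_s: 12.55
eef_pos: [0.3998, -0.3036, 0.1326]
tool_rot: [[0.052, 0.999, 0.0], [0.999, -0.052, -0.0], [-0.0, 0.0, -1.0]]
wrist_force: [-0.2, 0.0, -0.5]
opening: 0.0203
gripper_force: 59.2
t 12.55 tcp [0.3998, -0.3036, 0.1326] R [[0.052, 0.999, 0.0], [0.999, -0.052, -0.0], [-0.0, 0.0, -1.0]] F [-0.2, 0.0, -0.5] op 0.0203 gf 59.1740745306015
[239.41407545 163.23182488]
```

View pics/g4.png

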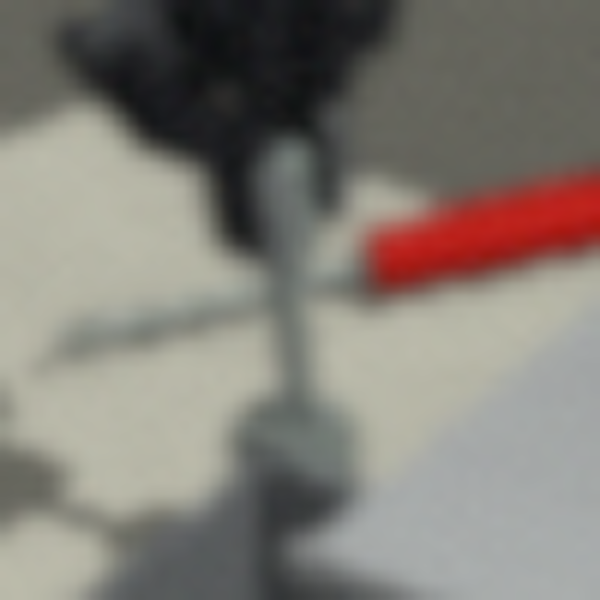

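```bash
python3 -m handwheel '-1 0 0 6 0; -1 0 0 11 0; -1 0 0 15 0; -1 0 0 15 0; -1 0 0 15 0'
```

```text
time_s: 13.22
eef_pos: [0.3998, -0.3043, 0.1172]
tool_rot: [[0.052, 0.999, 0.001], [0.999, -0.052, -0.002], [-0.002, 0.001, -1.0]]
wrist_force: [0.9, -4.4, -0.9]
opening: 0.0203
gripper_force: 59.2
```

The tip is in the mouth, with a light side force towards -y; I ease 1.5 mm that way and go on down.

```bash
python3 -m handwheel '-1 -1.5 0 0 0; -1 -1.5 0 6 0; -1 -1.5 0 12 0; -1 -1.5 0 12 0'; python3 -m handwheel '-1 0 0 5 0; -1 0 0 10 0; -1 0 0 10 0'
```

```text
time_s: 13.72
eef_pos: [0.3996, -0.3052, 0.1045]
tool_rot: [[0.052, 0.999, 0.0], [0.999, -0.052, -0.001], [-0.001, 0.0, -1.0]]
wrist_force: [3.1, -6.3, -4.5]
opening: 0.0201
gripper_force: 59.0
time_s: 14.1
eef_pos: [0.3998, -0.3056, 0.0949]
tool_rot: [[0.052, 0.999, 0.001], [0.999, -0.052, -0.001], [-0.001, 0.001, -1.0]]
wrist_force: [2.1, -7.9, -2.4]
opening: 0.0201
gripper_force: 59.2
```

```bash
python3 -m handwheel '-1 -1.5 0.5 0 0; -1 -1.5 0.5 5 0; -1 -1.5 0.5 10 0; -1 -1.5 0.5 10 0'; python3 -m handwheel '-1 0 0 5 0; -1 0 0 10 0; -1 0 0 11 0; -1 0 0 11 0'
```

```text
time_s: 14.6
eef_pos: [0.4, -0.3064, 0.0844]
tool_rot: [[0.052, 0.999, -0.0], [0.999, -0.052, 0.0], [0.0, -0.0, -1.0]]
wrist_force: [3.3, -5.6, -3.2]
opening: 0.0201
gripper_force: 59.1
time_s: 15.1
eef_pos: [0.4002, -0.3066, 0.0742]
tool_rot: [[0.052, 0.999, 0.0], [0.999, -0.052, -0.0], [-0.0, 0.0, -1.0]]
wrist_force: [1.8, -5.4, 1.0]
opening: 0.02
gripper_force: 59.8
```

```bash
python3 -m handwheel '-1 0 0 1 0; -1 0 0 2 0; -1 0 0 2 0'; python3 -m handwheel '-1 0 0 1 0; -1 0 0 1 0'
```

```text
time_s: 15.48
eef_pos: [0.4003, -0.3069, 0.0738]
tool_rot: [[0.052, 0.999, 0.0], [0.999, -0.052, -0.001], [-0.001, 0.0, -1.0]]
wrist_force: [-4.4, -0.3, 15.9]
opening: 0.0202
gripper_force: 60.9
time_s: 15.72
eef_pos: [0.4004, -0.3073, 0.0737]
tool_rot: [[0.052, 0.999, 0.0], [0.999, -0.052, -0.002], [-0.002, 0.001, -1.0]]
wrist_force: [-6.9, 0.2, 24.1]
opening: 0.0204
gripper_force: 61.5
```

Seated: the TCP is at the height for fully home and it resists with 24 N. I release and lift away.

```bash
python3 -m handwheel '-1 0 0 -2 0; 0.2 0 0 -2 0; 0.2 0 0 -2 0; 0.2 0 0 -2 0; 0.2 0 0 -30 0; 0.2 0 0 -70 0; 0.2 0 0 -120 0; 0.2 0 0 -170 0; 0.2 0 0 -200 0; 0.2 0 0 -200 0'; python3 - <<'E'
from fit import *
s=st(); go(.4253,.182,.25,67)
p=get_image("scene"); print("pin head top exp",proj(p,[.4,-.308,.092]))
for r in trace("pin",p)[:2]: print(r["score"],r["box"])
cv2.imwrite("pics/scene5.png",p["frame"])
c=p["frame"][130:190,204:264]; cv2.imwrite("pics/g5.png",cv2.resize(c,(420,420),interpolation=cv2.INTER_CUBIC))
T=get_image("top"); show(T,.018); show(p,.012)
E
```

```text
time_s: 16.98
eef_pos: [0.4011, -0.3073, 0.2743]
tool_rot: [[0.052, 0.999, 0.004], [0.999, -0.052, -0.003], [-0.003, 0.004, -1.0]]
wrist_force: [0.4, -0.4, -1.3]
opening: 0.0516
gripper_force: 0.0
t 16.975 tcp [0.4011, -0.3073, 0.2743] R [[0.052, 0.999, 0.004], [0.999, -0.052, -0.003], [-0.003, 0.004, -1.0]] F [0.4, -0.4, -1.3] op 0.0516 gf 0.0
go (0.4253, 0.182, 0.25, 67) -> [490.0, -1.3, 22.8] turn 0.35 | ang now 87.0
pin head top exp [237.44554974 156.89641817]
0.61 [235.6, 155.2, 238.7, 163.8]
valve [0.423  0.1862] ang 69.4 size [23. 50.] 0.67 [261.4 221.2]
valve [0.442  0.2905] ang 33.7 size [24. 49.] 0.47 [230.6 215.2]
valve [0.5631 0.374 ] ang 85.0 size [33. 50.] 0.73 [411.6 278.9]
valve [0.5469 0.2887] ang 153.0 size [33. 60.] 0.72 [384.  263.6]
valve [0.4411 0.286 ] ang 31.8 size [25. 60.] 0.52 [395.9 239.1]
```

View pics/g5.png

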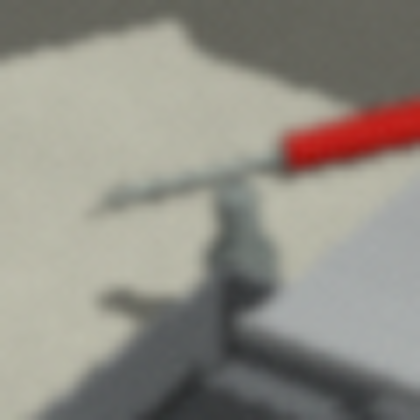

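The pin head stands on the gate's knuckle at (237,159). Next is the first body, d.

```bash
python3 -m handwheel '0.2 50 0 0 0.1; 0.2 105 0 0 0.2; 0.2 165 0 0 0.35; 0.2 225 0 0 0.35; 0.2 285 0 0 0.35; 0.2 345 0 0 0.35; 0.2 400 0 10 0.35; 0.2 450 0 20 0.35; 0.2 488 0 23 0.35; 0.2 488 0 23 0.35'; python3 -m handwheel '0.2 0 0 50 0; 0.2 0 0 100 0; 0.2 0 0 150 0; 0.2 0 0 180 0; 0.2 0 0 190 0; 0.2 0 0 190 0'; python3 - <<'E'
from fit import *
s=st(); go(.4245,.183,.011,67)
E
```

```text
time_s: 18.48
eef_pos: [0.4241, 0.1829, 0.2464]
tool_rot: [[0.388, 0.922, -0.003], [0.922, -0.388, -0.0], [-0.002, -0.003, -1.0]]
wrist_force: [-0.7, -0.8, 0.4]
opening: 0.0511
gripper_force: 0.0
time_s: 19.23
eef_pos: [0.4252, 0.1803, 0.0582]
tool_rot: [[0.392, 0.92, -0.001], [0.92, -0.392, -0.0], [-0.001, -0.001, -1.0]]
wrist_force: [1.5, 0.3, 0.1]
opening: 0.0512
gripper_force: 0.0
t 19.225 tcp [0.4252, 0.1803, 0.0582] R [[0.392, 0.92, -0.001], [0.92, -0.392, -0.0], [-0.001, -0.001, -1.0]] F [1.5, 0.3, 0.1] op 0.0512 gf 0.0
go (0.4245, 0.183, 0.011, 67) -> [2.2, -1.6, 47.2] turn -0.001 | ang now 66.9
```

```bash
python3 -m handwheel '0.2 2 -1.5 25 0; 0.2 2 -1.5 46 0; 0.2 2 -1.5 46 0; -1 2 -1.5 46 0; -1 2 -1.5 46 0; -1 2 -1.5 46 0; -1 2 -1.5 46 0'; python3 -m handwheel '-1 0 0 -40 0; -1 0 0 -100 0; -1 0 0 -160 0; -1 0 0 -220 0; -1 0 0 -240 0; -1 0 0 -240 0; -1 0 0 -240 0'; python3 -c "
from fit import *
s=st(); go(.503,-.119,.25,87); go(.503,-.119,.187,87)"
```

```text
time_s: 20.1
eef_pos: [0.4266, 0.1838, 0.0144]
tool_rot: [[0.391, 0.92, 0.003], [0.92, -0.391, 0.001], [0.002, 0.003, -1.0]]
wrist_force: [-0.8, -0.6, 6.2]
opening: 0.0227
gripper_force: 60.1
time_s: 20.98
eef_pos: [0.4241, 0.1831, 0.2509]
tool_rot: [[0.391, 0.92, -0.002], [0.92, -0.391, -0.001], [-0.001, -0.001, -1.0]]
wrist_force: [-0.8, -0.5, -2.6]
opening: 0.0228
gripper_force: 59.4
t 20.975 tcp [0.4241, 0.1831, 0.2509] R [[0.391, 0.92, -0.002], [0.92, -0.391, -0.001], [-0.001, -0.001, -1.0]] F [-0.8, -0.5, -2.6] op 0.0228 gf 59.41430747509003
go (0.503, -0.119, 0.25, 87) -> [-247.1, 190.8, 0.9] turn -0.35 | ang now 67.0
go (0.503, -0.119, 0.187, 87) -> [-247.1, 190.9, 63.9] turn -0.35 | ang now 67.0
```

```bash
python3 -m handwheel '-1 -30 23 0 -0.1; -1 -70 54 0 -0.2; -1 -115 89 0 -0.35; -1 -160 124 0 -0.35; -1 -200 155 0 -0.35; -1 -235 181 0 -0.35; -1 -247 191 0 -0.35; -1 -247 191 20 -0.35; -1 -247 191 45 -0.35; -1 -247 191 52 -0.35'; python3 -m handwheel '-1 0 0 0 0; -1 0 0 0 0; -1 0 0 0 0'; python3 -c "
from fit import *
s=st(); go(.503,-.119,.1895,87)"
```

```text
time_s: 22.22
eef_pos: [0.5018, -0.1166, 0.1964]
tool_rot: [[0.051, 0.999, -0.006], [0.999, -0.051, 0.002], [0.002, -0.006, -1.0]]
wrist_force: [0.6, -0.1, -1.7]
opening: 0.0227
gripper_force: 59.3
time_s: 22.6
eef_pos: [0.5045, -0.1187, 0.2014]
tool_rot: [[0.052, 0.999, 0.002], [0.999, -0.052, -0.001], [-0.0, 0.002, -1.0]]
wrist_force: [0.2, -1.4, -1.4]
opening: 0.0226
gripper_force: 59.4
t 22.6 tcp [0.5045, -0.1187, 0.2014] R [[0.052, 0.999, 0.002], [0.999, -0.052, -0.001], [-0.0, 0.002, -1.0]] F [0.2, -1.4, -1.4] op 0.0226 gf 59.35085356235504
go (0.503, -0.119, 0.1895, 87) -> [-0.4, -1.5, 11.9] turn 0.001 | ang now 87.0
```

```bash
python3 -m handwheel '-1 0 0 5 0; -1 0 0 9 0; -1 0 0 9 0; -1 0 0 9 0'; python3 -m handwheel '-1 0 0 1 0; -1 0 0 1 0; -1 0 0 1 0'
```

```text
time_s: 23.1
eef_pos: [0.5039, -0.1187, 0.1912]
tool_rot: [[0.052, 0.999, -0.0], [0.999, -0.052, 0.0], [0.0, -0.0, -1.0]]
wrist_force: [-0.1, 0.3, -1.6]
opening: 0.0223
gripper_force: 59.4
time_s: 23.48
eef_pos: [0.5039, -0.1187, 0.1903]
tool_rot: [[0.052, 0.999, 0.0], [0.999, -0.052, -0.0], [-0.0, 0.0, -1.0]]
wrist_force: [0.1, -0.5, -1.3]
opening: 0.0228
gripper_force: 59.4
```

```bash
python3 -m handwheel '0.6 0 0 0 0; 0.6 0 0 0 0; 0.6 0 0 0 0; 0.6 0 0 0 0; 0.6 0 0 0 0; 0.6 0 0 0 0; 0.6 0 0 0 0; 0.6 0 0 0 0; 0.6 0 0 -20 0; 0.6 0 0 -60 0'; python3 - <<'E'
from fit import *
s=st(); go(.442,.2885,.25,33)
T=get_image("top"); S=get_image("scene"); cv2.imwrite("pics/top6.png",T["frame"]); cv2.imwrite("pics/scene6.png",S["frame"])
show(T,.018); show(S,.012)
c=S["frame"][120:250,180:330]; cv2.imwrite("pics/g6.png",cv2.resize(c,(600,520),interpolation=cv2.INTER_CUBIC))
E
```

```text
time_s: 24.72
eef_pos: [0.5026, -0.1183, 0.2488]
tool_rot: [[0.052, 0.999, -0.004], [0.999, -0.052, 0.001], [0.001, -0.004, -1.0]]
wrist_force: [-0.1, 0.7, -0.3]
opening: 0.0685
gripper_force: 0.0
t 24.725 tcp [0.5026, -0.1183, 0.2488] R [[0.052, 0.999, -0.004], [0.999, -0.052, 0.001], [0.001, -0.004, -1.0]] F [-0.1, 0.7, -0.3] op 0.0685 gf 0.0
go (0.442, 0.2885, 0.25, 33) -> [403.1, -81.7, -0.3] turn 0.943 | ang now 87.0
valve [0.5606 0.3742] ang 91.0 size [29. 53.] 0.45 [207.2 180.3]
valve [0.5426 0.2945] ang 140.5 size [22. 47.] 0.41 [230.5 185.8]
valve [0.5435 0.2939] ang 151.6 size [32. 51.] 0.63 [386.2 263.4]
valve [0.5628 0.3737] ang 86.5 size [37. 51.] 0.6 [411.6 278.8]
```

View pics/g6.png

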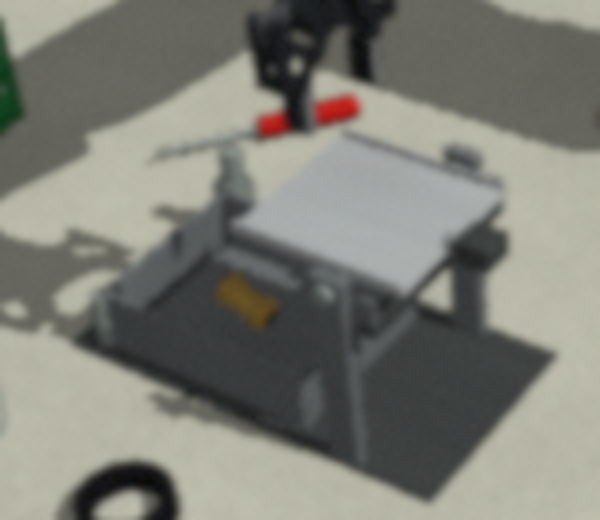

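The first body lies in the box at scene (242,196) and the tray is level again. I'll detect c by colour too, since the network missed it this time.

```bash
cat >> fit.py <<'E'
def brass(p,zr):
    h=cv2.cvtColor(p["frame"],cv2.COLOR_BGR2HSV); m=cv2.inRange(h,(12,110,60),(30,255,255))
    n,L,stt,C=cv2.connectedComponentsWithStats(m)
    for i in range(1,n):
        if not 25<stt[i,4]<300: continue
        ys,xs=np.nonzero(L==i); P=np.array([at_z(p,(x,y),zr)[:2] for x,y in zip(xs,ys)]); c=P.mean(0)
        if not(.3<c[0]<.66 and c[1]<.5): continue
        w,v=np.linalg.eigh(np.cov(P.T)); print("brass",np.round(c,4),"ang",round(np.degrees(np.arctan2(v[1,1],v[0,1]))%180,1),"size",np.round(np.sqrt(w*12)*1e3),np.round(C[i],1),stt[i,4])
def look():
    for n,z in(("top",.018),("scene",.012)):
        p=get_image(n); print(n); brass(p,z)
E
python3 -c "
from fit import *
look()"
```

```text
top
brass [0.5607 0.3747] ang 87.9 size [20. 54.] [207.1 180.3] 74
brass [0.5438 0.292 ] ang 139.3 size [21. 51.] [231.2 185.5] 73
brass [0.4397 0.2885] ang 33.9 size [21. 50.] [231.2 215.9] 77
scene
brass [ 0.3595 -0.8574] ang 29.5 size [34. 45.] [135.6 132.2] 30
brass [ 0.4495 -0.8437] ang 3.0 size [25. 49.] [121.  143.9] 26
brass [ 0.4864 -0.2425] ang 67.9 size [28. 66.] [241.2 194.9] 102
brass [0.4442 0.2884] ang 35.2 size [21. 52.] [396.3 240. ] 80
brass [0.5458 0.2925] ang 146.1 size [24. 52.] [385.4 263.8] 111
brass [0.5638 0.3749] ang 92.1 size [28. 49.] [411.9 279.2] 133
```

```bash
python3 -m handwheel '0.2 40 -8 0 0.1; 0.2 90 -18 0 0.25; 0.2 145 -29 0 0.4; 0.2 205 -41 0 0.55; 0.2 260 -53 0 0.7; 0.2 315 -64 0 0.8; 0.2 365 -74 0 0.925; 0.2 403 -82 0 0.925; 0.2 403 -82 0 0.925; 0.2 403 -82 20 0.925'; python3 -m handwheel '0.2 0 0 50 0; 0.2 0 0 100 0; 0.2 0 0 150 0; 0.2 0 0 168 0; 0.2 0 0 168 0; 0.2 0 0 168 0'; python3 - <<'E'
from fit import *
s=st(); go(.442,.2885,.013,34); look()
E
```

```text
time_s: 26.28
eef_pos: [0.4435, 0.288, 0.2302]
tool_rot: [[0.828, 0.56, 0.002], [0.56, -0.828, 0.0], [0.002, 0.001, -1.0]]
wrist_force: [0.3, 0.3, -0.7]
opening: 0.0511
gripper_force: 0.0
time_s: 27.02
eef_pos: [0.4445, 0.2885, 0.0644]
tool_rot: [[0.829, 0.559, 0.003], [0.559, -0.829, 0.001], [0.003, 0.0, -1.0]]
wrist_force: [-0.3, -0.0, 0.8]
opening: 0.0511
gripper_force: 0.0
t 27.025 tcp [0.4445, 0.2885, 0.0644] R [[0.829, 0.559, 0.003], [0.559, -0.829, 0.001], [0.003, 0.0, -1.0]] F [-0.3, -0.0, 0.8] op 0.0511 gf 0.0
go (0.442, 0.2885, 0.013, 34) -> [-2.2, -1.5, 51.4] turn -0.0 | ang now 34.0
top
brass [0.5534 0.2854] ang 97.0 size [22. 24.] [233.3 182.7] 45
brass [ 0.5    -0.2299] ang 90.2 size [23. 50.] [385.1 200. ] 102
brass [0.43   0.2856] ang 25.2 size [16. 24.] [231.9 218.8] 32
scene
brass [ 0.3601 -0.8571] ang 29.3 size [34. 46.] [135.6 132.3] 31
brass [ 0.4495 -0.8437] ang 3.0 size [25. 49.] [121.  143.9] 26
brass [ 0.486  -0.2428] ang 66.4 size [28. 66.] [241.2 194.8] 101
brass [0.4451 0.2891] ang 34.4 size [21. 51.] [396.5 240.3] 76
brass [0.546  0.2925] ang 145.6 size [25. 51.] [385.4 263.8] 111
brass [0.5638 0.3749] ang 92.1 size [28. 49.] [411.9 279.2] 133
```

```bash
python3 -m handwheel '0.2 -1 -1 25 0; 0.2 -1 -1 51 0; 0.2 -1 -1 51 0; -1 -1 -1 51 0; -1 -1 -1 51 0; -1 -1 -1 51 0; -1 -1 -1 51 0'; python3 -m handwheel '-1 0 0 -40 0; -1 0 0 -100 0; -1 0 0 -160 0; -1 0 0 -220 0; -1 0 0 -240 0; -1 0 0 -240 0; -1 0 0 -240 0'; python3 -c "
from fit import *
s=st(); go(.503,-.119,.25,87); go(.503,-.119,.192,87)"
```

```text
time_s: 28.0
eef_pos: [0.4431, 0.2892, 0.0135]
tool_rot: [[0.829, 0.56, 0.003], [0.56, -0.829, 0.002], [0.004, 0.0, -1.0]]
wrist_force: [-0.6, -0.8, 6.1]
opening: 0.0227
gripper_force: 60.0
time_s: 28.88
eef_pos: [0.4405, 0.2877, 0.2487]
tool_rot: [[0.829, 0.56, -0.003], [0.56, -0.829, -0.002], [-0.004, -0.0, -1.0]]
wrist_force: [-0.4, 0.2, -1.4]
opening: 0.0226
gripper_force: 59.2
t 28.875 tcp [0.4405, 0.2877, 0.2487] R [[0.829, 0.56, -0.003], [0.56, -0.829, -0.002], [-0.004, -0.0, -1.0]] F [-0.4, 0.2, -1.4] op 0.0226 gf 59.15603756904602
go (0.503, -0.119, 0.25, 87) -> [-175.8, 372.1, -0.8] turn -0.925 | ang now 34.0
go (0.503, -0.119, 0.192, 87) -> [-175.6, 372.1, 57.2] turn -0.925 | ang now 34.0
```

```bash
python3 -m handwheel '-1 -18 38 0 -0.1; -1 -40 85 0 -0.2; -1 -66 140 0 -0.35; -1 -92 195 0 -0.5; -1 -118 250 0 -0.65; -1 -143 303 0 -0.8; -1 -162 343 0 -0.925; -1 -175 371 0 -0.925; -1 -175 371 20 -0.925; -1 -175 371 40 -0.925'; python3 -m handwheel '-1 0 0 10 0; -1 0 0 10 0; -1 0 0 10 0'; python3 -c "
from fit import *
s=st(); go(.503,-.119,.1895,87)"
```

```text
time_s: 30.12
eef_pos: [0.5028, -0.1163, 0.2078]
tool_rot: [[0.052, 0.999, -0.004], [0.999, -0.052, 0.002], [0.002, -0.004, -1.0]]
wrist_force: [0.2, -0.1, -1.6]
opening: 0.0227
gripper_force: 59.3
time_s: 30.5
eef_pos: [0.5045, -0.1167, 0.2019]
tool_rot: [[0.051, 0.999, 0.001], [0.999, -0.051, -0.0], [-0.0, 0.001, -1.0]]
wrist_force: [0.3, 0.1, -1.2]
opening: 0.0226
gripper_force: 59.3
t 30.5 tcp [0.5045, -0.1167, 0.2019] R [[0.051, 0.999, 0.001], [0.999, -0.051, -0.0], [-0.0, 0.001, -1.0]] F [0.3, 0.1, -1.2] op 0.0226 gf 59.29048418998718
go (0.503, -0.119, 0.1895, 87) -> [-2.4, -1.4, 12.4] turn 0.001 | ang now 87.1
```

```bash
python3 -m handwheel '-1 -2 0 5 0; -1 -2 0 11 0; -1 -2 0 11 0; -1 -2 0 11 0; -1 -2 0 11 0'
```

```text
time_s: 31.12
eef_pos: [0.5041, -0.1192, 0.1905]
tool_rot: [[0.052, 0.999, 0.0], [0.999, -0.052, -0.0], [-0.0, 0.0, -1.0]]
wrist_force: [0.1, -0.6, -0.9]
opening: 0.0228
gripper_force: 59.3
```

```bash
python3 -m handwheel '-1 0 0 1 0; 0.6 0 0 1 0; 0.6 0 0 1 0; 0.6 0 0 1 0; 0.6 0 0 1 0; 0.6 0 0 1 0; 0.6 0 0 1 0; 0.6 0 0 1 0; 0.6 0 0 1 0; 0.6 0 0 1 0'; python3 -m handwheel '0.6 0 0 -20 0; 0.2 0 0 -60 0; 0.2 0 0 -60 0; 0.2 0 0 -60 0'; python3 -c "
from fit import *
look(); go(.544,.2925,.25,141); s=get_image('scene'); cv2.imwrite('pics/scene7.png',s['frame'])"
```

```text
time_s: 32.38
eef_pos: [0.504, -0.1191, 0.1893]
tool_rot: [[0.052, 0.999, 0.0], [0.999, -0.052, -0.0], [-0.0, 0.0, -1.0]]
wrist_force: [-0.3, 0.3, -0.8]
opening: 0.0684
gripper_force: 0.0
time_s: 32.88
eef_pos: [0.504, -0.1191, 0.2491]
tool_rot: [[0.052, 0.999, 0.0], [0.999, -0.052, -0.0], [-0.0, 0.0, -1.0]]
wrist_force: [0.2, -0.2, -0.1]
opening: 0.0513
gripper_force: 0.0
top
brass [0.5607 0.3747] ang 87.9 size [20. 54.] [207.1 180.3] 74
brass [0.5438 0.292 ] ang 139.3 size [21. 51.] [231.2 185.5] 73
brass [ 0.5005 -0.1989] ang 172.4 size [13. 29.] [375.9 199.8] 26
scene
brass [ 0.3595 -0.8574] ang 29.5 size [34. 45.] [135.6 132.2] 30
brass [ 0.449  -0.8439] ang 3.6 size [24. 49.] [121.1 143.9] 27
brass [ 0.4852 -0.2282] ang 79.1 size [42. 87.] [244.9 195.9] 178
brass [0.5459 0.2924] ang 145.1 size [25. 52.] [385.4 263.8] 113
brass [0.5637 0.3747] ang 91.2 size [28. 49.] [411.8 279.1] 134
go (0.544, 0.2925, 0.25, 141) -> [413.0, 19.2, -1.8] turn -0.942 | ang now 87.0
```

```bash
python3 -c "
from h import *
a=cv2.imread('pics/scene6.png').astype(int);b=cv2.imread('pics/scene7.png').astype(int)
d=abs(a-b).max(2)>40; d=d[150:235,215:320]; ys,xs=np.nonzero(d); print(len(xs), xs.min()+215,xs.max()+215,ys.min()+150,ys.max()+150) if len(xs) else print(0)
"; python3 -m handwheel '0.2 40 2 0 -0.1; 0.2 95 4 0 -0.25; 0.2 150 7 0 -0.4; 0.2 210 10 0 -0.55; 0.2 270 13 0 -0.7; 0.2 325 15 0 -0.8; 0.2 375 17 0 -0.942; 0.2 413 19 0 -0.942; 0.2 413 19 0 -0.942; 0.2 413 19 20 -0.942'; python3 -m handwheel '0.2 0 0 50 0; 0.2 0 0 100 0; 0.2 0 0 150 0; 0.2 0 0 168 0; 0.2 0 0 168 0; 0.2 0 0 168 0'; python3 - <<'E'
from fit import *
s=st(); go(.544,.2925,.013,141); look()
E
```

```text
51 248 261 150 200
time_s: 34.28
eef_pos: [0.5451, 0.2923, 0.2296]
tool_rot: [[-0.777, 0.629, 0.002], [0.629, 0.777, 0.0], [-0.001, 0.002, -1.0]]
wrist_force: [0.7, -0.6, -0.1]
opening: 0.0512
gripper_force: 0.0
time_s: 35.02
eef_pos: [0.5461, 0.2927, 0.0638]
tool_rot: [[-0.777, 0.63, 0.003], [0.63, 0.777, 0.001], [-0.002, 0.003, -1.0]]
wrist_force: [0.2, 0.7, -0.6]
opening: 0.0513
gripper_force: 0.0
t 35.025 tcp [0.5461, 0.2927, 0.0638] R [[-0.777, 0.63, 0.003], [0.63, 0.777, 0.001], [-0.002, 0.003, -1.0]] F [0.2, 0.7, -0.6] op 0.0513 gf 0.0
go (0.544, 0.2925, 0.013, 141) -> [1.6, -1.7, 50.8] turn -0.001 | ang now 141.0
top
brass [0.5587 0.3909] ang 83.8 size [18. 29.] [202.3 180.8] 42
brass [0.5321 0.3043] ang 52.5 size [13. 24.] [227.5 188.8] 27
brass [ 0.4993 -0.2261] ang 89.1 size [25. 67.] [384.  200.2] 121
scene
brass [ 0.3588 -0.8571] ang 36.0 size [32. 45.] [135.8 132.1] 29
brass [ 0.4477 -0.8447] ang 10.6 size [25. 51.] [121.2 143.6] 28
brass [ 0.4846 -0.2289] ang 78.8 size [43. 86.] [244.9 195.8] 178
brass [0.5484 0.2922] ang 138.6 size [22. 47.] [385.  264.4] 99
brass [0.5638 0.3749] ang 92.1 size [28. 49.] [411.9 279.2] 133
```

```bash
python3 -m handwheel '0.2 0 -1 25 0; 0.2 0 -1 51 0; 0.2 0 -1 51 0; -1 0 -1 51 0; -1 0 -1 51 0; -1 0 -1 51 0; -1 0 -1 51 0'; python3 -m handwheel '-1 0 0 -40 0; -1 0 0 -100 0; -1 0 0 -160 0; -1 0 0 -220 0; -1 0 0 -240 0; -1 0 0 -240 0; -1 0 0 -240 0'; python3 -c "
from fit import *
s=st(); go(.503,-.119,.25,87)"
```

```text
time_s: 36.0
eef_pos: [0.5455, 0.2923, 0.0127]
tool_rot: [[-0.777, 0.629, 0.003], [0.629, 0.777, 0.002], [-0.002, 0.003, -1.0]]
wrist_force: [-0.1, -0.3, 7.6]
opening: 0.0229
gripper_force: 59.9
time_s: 36.88
eef_pos: [0.5426, 0.291, 0.2472]
tool_rot: [[-0.777, 0.629, -0.004], [0.629, 0.777, -0.002], [0.002, -0.004, -1.0]]
wrist_force: [0.3, 0.5, -2.7]
opening: 0.0225
gripper_force: 59.4
t 36.875 tcp [0.5426, 0.291, 0.2472] R [[-0.777, 0.629, -0.004], [0.629, 0.777, -0.002], [0.002, -0.004, -1.0]] F [0.3, 0.5, -2.7] op 0.0225 gf 59.382800459861755
go (0.503, -0.119, 0.25, 87) -> [-227.3, -343.6, -1.9] turn 0.942 | ang now 141.0
```

```bash
python3 -m handwheel '-1 -24 -36 0 0.1; -1 -54 -82 0 0.25; -1 -88 -133 0 0.4; -1 -122 -184 0 0.55; -1 -156 -236 0 0.7; -1 -188 -284 0 0.85; -1 -212 -320 0 0.942; -1 -227 -344 0 0.942; -1 -227 -344 20 0.942; -1 -227 -344 40 0.942'; python3 -m handwheel '-1 0 0 8 0; -1 0 0 8 0; -1 0 0 8 0'; python3 -c "
from fit import *
s=st(); go(.503,-.119,.189,87)"
```

```text
time_s: 38.12
eef_pos: [0.5025, -0.1179, 0.2068]
tool_rot: [[0.052, 0.999, -0.004], [0.999, -0.052, 0.002], [0.001, -0.004, -1.0]]
wrist_force: [0.8, 0.7, -2.3]
opening: 0.0226
gripper_force: 59.5
time_s: 38.5
eef_pos: [0.5042, -0.1182, 0.2029]
tool_rot: [[0.051, 0.999, 0.001], [0.999, -0.051, -0.0], [-0.0, 0.001, -1.0]]
wrist_force: [-0.6, -0.7, -1.2]
opening: 0.0226
gripper_force: 59.5
t 38.5 tcp [0.5042, -0.1182, 0.2029] R [[0.051, 0.999, 0.001], [0.999, -0.051, -0.0], [-0.0, 0.001, -1.0]] F [-0.6, -0.7, -1.2] op 0.0226 gf 59.50669527053833
go (0.503, -0.119, 0.189, 87) -> [-0.8, -1.1, 13.9] turn 0.001 | ang now 87.1
```

```bash
python3 -m handwheel '-1 -1 0 6 0; -1 -1 0 12 0; -1 -1 0 13 0; -1 -1 0 13 0; -1 -1 0 13 0'; python3 -m handwheel '0.6 0 0 0 0; 0.6 0 0 0 0; 0.6 0 0 0 0; 0.6 0 0 0 0; 0.6 0 0 0 0; 0.6 0 0 0 0; 0.6 0 0 0 0; 0.6 0 0 0 0; 0.6 0 0 0 0; 0.6 0 0 0 0'; python3 -m handwheel '0.6 0 0 -20 0; 0.2 0 0 -60 0; 0.2 0 0 -60 0; 0.2 0 0 -60 0'; python3 -c "
from fit import *
look(); go(.562,.3745,.25,90); s=get_image('scene'); cv2.imwrite('pics/scene8.png',s['frame'])
a=cv2.imread('pics/scene6.png').astype(int);b=s['frame'].astype(int)
d=abs(a-b).max(2)>40; d=d[150:235,215:320]; ys,xs=np.nonzero(d); print(len(xs), xs.min()+215,xs.max()+215,ys.min()+150,ys.max()+150)"
```

```text
time_s: 39.12
eef_pos: [0.5037, -0.1197, 0.1895]
tool_rot: [[0.052, 0.999, 0.0], [0.999, -0.052, -0.0], [-0.0, 0.0, -1.0]]
wrist_force: [0.6, -0.3, -1.9]
opening: 0.0227
gripper_force: 59.5
time_s: 40.38
eef_pos: [0.5036, -0.1196, 0.1893]
tool_rot: [[0.052, 0.999, -0.0], [0.999, -0.052, 0.0], [0.0, -0.0, -1.0]]
wrist_force: [0.7, 0.6, 0.9]
opening: 0.0684
gripper_force: 0.0
time_s: 40.88
eef_pos: [0.5036, -0.1196, 0.249]
tool_rot: [[0.052, 0.999, 0.0], [0.999, -0.052, -0.0], [-0.0, 0.0, -1.0]]
wrist_force: [-0.4, 0.7, -0.1]
opening: 0.0514
gripper_force: 0.0
top
brass [0.5609 0.3747] ang 87.6 size [20. 53.] [207.1 180.2] 72
brass [ 0.5003 -0.2002] ang 171.9 size [16. 29.] [376.3 199.9] 28
scene
brass [ 0.3595 -0.8574] ang 29.5 size [34. 45.] [135.6 132.2] 30
brass [ 0.4486 -0.8438] ang 3.3 size [24. 50.] [121.2 143.8] 27
brass [ 0.4848 -0.2304] ang 79.4 size [42. 88.] [244.5 195.7] 182
brass [0.5636 0.375 ] ang 93.5 size [28. 49.] [411.9 279.1] 133
go (0.562, 0.3745, 0.25, 90) -> [496.3, 33.2, -1.8] turn -0.052 | ang now 87.0
47 248 261 150 200
```

Scene differencing shows nothing on the tray. I'll check where the third body went once the arm is clear of it.

```bash
python3 -m handwheel '0.2 40 3 0 0; 0.2 100 7 0 0; 0.2 160 11 0 -0.05; 0.2 220 15 0 -0.05; 0.2 280 19 0 -0.05; 0.2 340 23 0 -0.05; 0.2 400 27 0 -0.05; 0.2 455 31 0 -0.05; 0.2 495 33 0 -0.05; 0.2 495 33 20 -0.05'; python3 - <<'E'
from fit import *
look(); T=get_image("top");S=get_image("scene")
z=lambda i:cv2.resize(i,(400,320),interpolation=cv2.INTER_CUBIC)
cv2.imwrite("pics/g9.png",np.hstack([z(T["frame"][160:240,340:440]),z(S["frame"][150:230,210:310])]))
E
```

```text
time_s: 42.28
eef_pos: [0.5621, 0.3763, 0.2292]
tool_rot: [[-0.002, 1.0, 0.001], [1.0, 0.002, 0.001], [0.001, 0.001, -1.0]]
wrist_force: [0.0, -0.2, 0.3]
opening: 0.0513
gripper_force: 0.0
top
brass [ 0.4997 -0.225 ] ang 90.9 size [25. 70.] [383.6 200.1] 129
scene
brass [ 0.359  -0.8571] ang 35.2 size [32. 44.] [135.8 132.2] 30
brass [ 0.4484 -0.8443] ang 6.3 size [25. 49.] [121.1 143.8] 28
brass [ 0.4849 -0.2303] ang 77.9 size [44. 88.] [244.5 195.7] 188
brass [0.5637 0.3751] ang 93.1 size [28. 49.] [411.9 279.2] 134
```

View pics/g9.png

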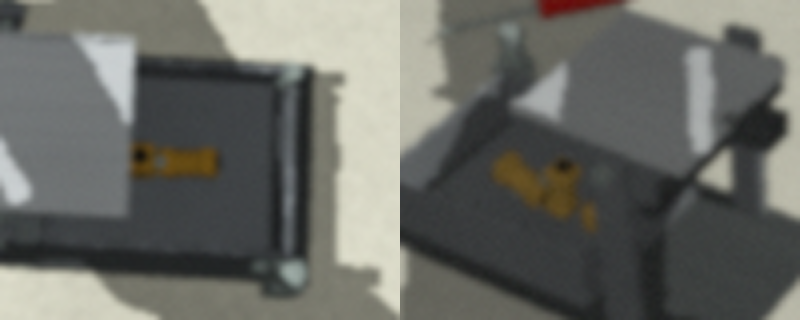

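Three bodies are in the box: one lying at top (387,200), one next to it at (375,200), and a third showing past the post in the scene view. The tray is level. Now the last one, a.

```bash
python3 -m handwheel '0.2 0 0 50 0; 0.2 0 0 100 0; 0.2 0 0 150 0; 0.2 0 0 190 0; 0.2 0 0 218 0; 0.2 0 0 218 0; -1 0 0 218 0; -1 0 0 218 0; -1 0 0 218 0; -1 0 0 218 0'; python3 -m handwheel '-1 0 0 -40 0; -1 0 0 -100 0; -1 0 0 -160 0; -1 0 0 -220 0; -1 0 0 -240 0; -1 0 0 -240 0; -1 0 0 -240 0'; python3 -c "
from fit import *
s=st(); go(.503,-.119,.25,87)"
```

```text
time_s: 43.72
eef_pos: [0.5642, 0.3737, 0.0143]
tool_rot: [[0.002, 1.0, 0.004], [1.0, -0.002, 0.002], [0.002, 0.004, -1.0]]
wrist_force: [0.1, -1.4, 7.0]
opening: 0.0227
gripper_force: 59.9
time_s: 44.6
eef_pos: [0.5613, 0.3724, 0.2483]
tool_rot: [[0.002, 1.0, -0.004], [1.0, -0.002, -0.002], [-0.002, -0.004, -1.0]]
wrist_force: [-0.7, -0.3, -1.7]
opening: 0.0227
gripper_force: 59.3
t 44.6 tcp [0.5613, 0.3724, 0.2483] R [[0.002, 1.0, -0.004], [1.0, -0.002, -0.002], [-0.002, -0.004, -1.0]] F [-0.7, -0.3, -1.7] op 0.0227 gf 59.2831689119339
go (0.503, -0.119, 0.25, 87) -> [-491.6, -57.3, -0.5] turn 0.05 | ang now 89.9
```

```bash
python3 -m handwheel '-1 -40 -5 0 0; -1 -95 -11 0 0.05; -1 -155 -18 0 0.05; -1 -215 -25 0 0.05; -1 -275 -32 0 0.05; -1 -335 -39 0 0.05; -1 -395 -46 0 0.05; -1 -450 -53 0 0.05; -1 -492 -57 0 0.05; -1 -492 -57 20 0.05'; python3 -m handwheel '-1 0 0 25 0; -1 0 0 25 0; -1 0 0 25 0; -1 0 0 25 0'; python3 -c "
from fit import *
s=st(); go(.503,-.119,.1905,87)"
```

```text
time_s: 45.85
eef_pos: [0.5036, -0.1217, 0.2298]
tool_rot: [[0.056, 0.998, -0.001], [0.998, -0.056, -0.0], [-0.0, -0.001, -1.0]]
wrist_force: [0.3, 0.3, -1.4]
opening: 0.0224
gripper_force: 59.3
time_s: 46.35
eef_pos: [0.5049, -0.1186, 0.2071]
tool_rot: [[0.051, 0.999, 0.001], [0.999, -0.051, -0.0], [-0.0, 0.001, -1.0]]
wrist_force: [-0.2, 1.6, -0.9]
opening: 0.0229
gripper_force: 59.3
t 46.35 tcp [0.5049, -0.1186, 0.2071] R [[0.051, 0.999, 0.001], [0.999, -0.051, -0.0], [-0.0, 0.001, -1.0]] F [-0.2, 1.6, -0.9] op 0.0229 gf 59.303643107414246
go (0.503, -0.119, 0.1905, 87) -> [-0.5, -1.9, 16.6] turn 0.001 | ang now 87.1
```

```bash
python3 -m handwheel '-1 0 -1 6 0; -1 0 -1 12 0; -1 0 -1 15 0; -1 0 -1 15 0; -1 0 -1 15 0'; python3 -m handwheel '0.6 0 0 0 0; 0.6 0 0 0 0; 0.6 0 0 0 0; 0.6 0 0 0 0; 0.6 0 0 0 0; 0.6 0 0 0 0; 0.6 0 0 0 0; 0.6 0 0 0 0; 0.6 0 0 0 0; 0.6 0 0 0 0'; python3 -m handwheel '0.6 0 0 -20 0; 0.2 0 0 -60 0; 0.2 0 0 -100 0; 0.2 40 0 -120 0; 0.2 100 0 -120 0; 0.2 160 0 -120 0; 0.2 220 0 -120 0; 0.2 280 0 -120 0; 0.2 280 0 -120 0'; python3 - <<'E'
from fit import *
look(); T=get_image("top");S=get_image("scene")
for n,p in(("T",T),("S",S)):
    for r in trace("valve_1",p): print(n,round(r["score"],2),np.round(r["box"],0).tolist())
cv2.imwrite("pics/top10.png",T["frame"]); cv2.imwrite("pics/scene10.png",S["frame"])
z=lambda i:cv2.resize(i,(800,300),interpolation=cv2.INTER_CUBIC)
cv2.imwrite("pics/g10.png",np.vstack([z(T["frame"][140:250,180:460]),z(S["frame"][140:290,190:470])]))
E
```

```text
time_s: 46.98
eef_pos: [0.5034, -0.1189, 0.1914]
tool_rot: [[0.052, 0.999, 0.0], [0.999, -0.052, -0.0], [-0.0, 0.0, -1.0]]
wrist_force: [-0.2, -0.5, -1.3]
opening: 0.0224
gripper_force: 59.3
time_s: 48.22
eef_pos: [0.5033, -0.1189, 0.1913]
tool_rot: [[0.052, 0.999, 0.0], [0.999, -0.052, -0.0], [-0.0, 0.0, -1.0]]
wrist_force: [0.6, 0.3, 0.6]
opening: 0.0682
gripper_force: 0.0
time_s: 49.35
eef_pos: [0.5172, 0.1649, 0.311]
tool_rot: [[0.046, 0.999, -0.001], [0.999, -0.046, 0.001], [0.001, -0.001, -1.0]]
wrist_force: [0.5, 0.2, -0.1]
opening: 0.0509
gripper_force: 0.0
top
brass [ 0.5    -0.2277] ang 90.8 size [25. 70.] [384.4 200. ] 131
scene
brass [ 0.3595 -0.8574] ang 29.5 size [34. 45.] [135.6 132.2] 30
brass [ 0.4495 -0.8437] ang 3.0 size [25. 49.] [121.  143.9] 26
brass [ 0.4845 -0.2224] ang 83.1 size [ 47. 100.] [246.5 196.4] 229
T 0.64 [186.0, 155.0, 193.0, 167.0]
T 0.63 [186.0, 229.0, 196.0, 243.0]
T 0.53 [382.0, 194.0, 394.0, 204.0]
S 0.73 [420.0, 298.0, 440.0, 315.0]
S 0.73 [436.0, 232.0, 455.0, 242.0]
S 0.69 [418.0, 249.0, 438.0, 266.0]
S 0.66 [246.0, 192.0, 250.0, 206.0]
```

View pics/g10.png

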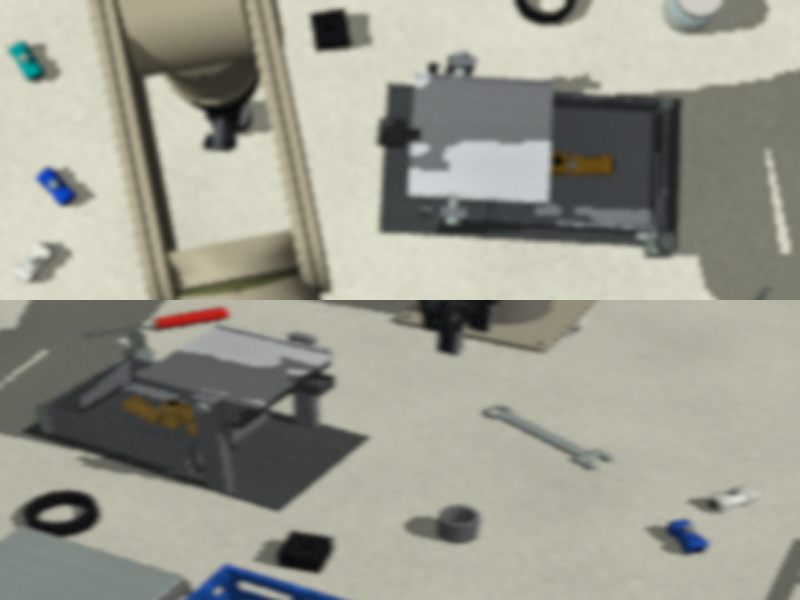

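No brass is left on the bench, and the visible brass area in the box grew from 188 to 229 px. The tray is level, the gate is shut and the pin is seated, so I hand in.

```bash
python3 -m handwheel '0.2 0 0 0 0; 0.2 0 0 0 0; 0.2 0 0 0 0; 0.2 0 0 0 0; 0.2 0 0 0 0; 0.2 0 0 0 0; 0.2 0 0 0 0; 0.2 0 0 0 0' | head -1; python3 -c "
from workcell import *
print(finish_job())"
```

```text
time_s: 50.65
the job is handed in; nothing more can be done
None
```

I handed the job in at 50.7 s: the gate is shut and pinned, all four brass bodies went into the box off the tray (the fourth isn't separately visible in the pile), the tray is level and nothing else on the bench was touched.

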